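Lay turning tools in the tray in order of use

TASK

Set up the turner's tool tray in order of use, starting from the side with the orange edge: lay the blue-handled roughing gouge in the first bay, next to the orange edge, and the red-handled skew chisel in the middle bay, next to the black-handled parting tool that already lies in the last one. Each tool must lie flat inside its own bay, along it, with its blade pointing away from the robot like the parting tool's; set the tools down rather than dropping them. Leave the parting tool, the green-handled scraper, the wooden bowl and the dark steel lathe centre where they are.

Things in the scene. Friction and masses are not known exactly. Their poses are not given: they have to be found in the camera images.
- gouge: Mini turning tool, 210 mm long, 0.12 kg: blue handle of square 24 x 24 mm section (does not roll), steel blade a U-shaped trough 20 mm wide. Origin: mid-length, on the underside; x from handle to tip, z up. Handle x -105 to +15 mm, blade +15 to +105 mm, clear of the bench; centre of mass near x -15 mm: grip there. Starts on the bench, blade roughly away from the robot.
- skew: Mini turning tool, 210 mm long, 0.12 kg: red handle of square 24 x 24 mm section (does not roll), steel blade flat, 17 mm wide, with a slanted end. Origin: mid-length, on the underside; x from handle to tip, z up. Handle x -105 to +15 mm, blade +15 to +105 mm, clear of the bench; centre of mass near x -15 mm: grip there. Starts on the bench, blade roughly away from the robot.
- gouge_tip (a point): Tip of the roughing gouge's blade, 105 mm ahead of its origin along its x axis and 12 mm above its underside; axes as the tool's.
- skew_tip (a point): Tip of the skew chisel's blade, 105 mm ahead of its origin along its x axis and 12 mm above its underside; axes as the tool's.
- scraper: Mini turning tool, 210 mm long, 0.12 kg: green handle of square 24 x 24 mm section (does not roll), steel blade flat, 21 mm wide, with a round nose. Origin: mid-length, on the underside; x from handle to tip, z up. Handle x -105 to +15 mm, blade +15 to +105 mm, clear of the bench; centre of mass near x -15 mm: grip there. Lies on the bench; leave alone.
- parting: Mini turning tool, 210 mm long, 0.12 kg: black handle of square 24 x 24 mm section (does not roll), steel blade thin and upright, 5 mm wide. Origin: mid-length, on the underside; x from handle to tip, z up. Handle x -105 to +15 mm, blade +15 to +105 mm, clear of the bench; centre of mass near x -15 mm: grip there. Lies in the tray's last bay; leave alone.
- tray: Shallow wooden tray fixed to the bench, 268 (x) x 224 (y) mm, floor 5 mm thick, three bays side by side, centres 72 mm apart. Dividers 4 mm thick, tops 12 mm above the bench; end walls and the orange edge 14 mm. Origin: centre of its underside; x along the bays, away from the robot; y across them towards the orange edge, z up.
- bay1 (a point): Centre of the tray's first bay, on its floor (5 mm above the bench). Axes as the tray's: x along the bay, y across. The bay is 256 mm long and 68 mm wide inside. Next to the orange edge; empty at the start.
- bay2 (a point): Centre of the tray's middle bay, on its floor (5 mm above the bench). Axes as the tray's: x along the bay, y across. The bay is 256 mm long and 68 mm wide inside. Empty at the start.
- bay3 (a point): Centre of the tray's last bay, on its floor (5 mm above the bench). Axes as the tray's: x along the bay, y across. The bay is 256 mm long and 68 mm wide inside. Farthest from the orange edge; the parting tool lies here.
- bowl: Small turned wooden bowl, 120 mm across and 50 mm high, fixed to the bench beside the tools. Origin: centre of its underside. Bystander.
- centre: Dark steel lathe centre, a pointed cylinder 32 mm across and 46 mm high, standing fixed on the far part of the bench. Origin: centre of its underside. Bystander.
Mind the look-alikes: they are no part of the job. Several things look just like the gouge: the one meant starts farthest to the robot's left. There is more than one size of the skew; the one meant has the size given above.

How it is judged:
By the outcome, as a careful person would: the job done as asked, in the order asked, and still so for the second after the job is handed in, with the robot touching nothing.
It also fails if it takes over 56 s, if anything falls off the work surface, if the arm or the gripper's body presses on something with over 40 N, if the wrist force passes 120 N, or if a joint passes its speed limit or range.

ROBOT

A 7-joint arm with a two-finger parallel gripper is mounted at the origin on the work surface. World frame = base frame: x ahead of the robot, y to its left, z up, the work surface at z = 0. Lengths are in mm, angles in rad, forces in N, time in s.
With the tool pointing down it reaches from about 425 to 825 mm from the base axis. Payload 3.6 kg.
Tool frame: the origin (TCP) lies midway between the tips of the shut fingers; the grasp point (between the pads) lies 19 mm behind it; z points along the fingers, y is the line along which they close (so a half turn about z gives the same grasp; the last joint's range is limited). The gripper opens to 93 mm and grips with 3 to 60 N. Pads are 15 mm wide; open, the fingers measure 128 mm over their backs; the gripper's body (75 mm by 188 mm) begins 65 mm behind the grasp point.
Start: joints at [-1.264, 0.615, -0.013, 1.423, 0.008, 1.103, -0.04], TCP at [212.929, 614.104, 218.64] pointing down, gripper open.
Joint ranges: [-3.12, 3.12], [-0.3, 2.06], [-1.34, 1.32], [0.26, 2.42], [-1.36, 4.5], [0.01, 1.98], [-2.84, 2.84]. Speed limits (rad/s): [2.79, 2.79, 3.14, 3.14, 3.14, 3.14, 3.14].

INTERFACE

Orientations are given as a rotation vector (axis times angle).
In Python, from workcell import manip gives the robot as it stands.
- The arm moves only by the shell command python3 -m handwheel 'ROWS' [FORCE]. ROWS is JSON, a list of rows, each a list of 7 numbers: the turn, a rotation vector about the tool's x, y, z in degrees, then the shift along the tool's x, y, z in m, then the finger opening in m, from 0 to 0.093. In form: [[ax, ay, az, x, y, z, fingers], ...]. A call has 1 to 10 rows; each row is the pose to reach, as a shift and turn from the pose commanded when the call began, along the tool's axes at that moment; what a row does not reach only later rows make up. A row lasts 1/10 s, in which the tool goes at most 50 mm and 8.59 degrees, less where a joint would pass 70% of its speed; a pose out of reach is approached as far as the arm can. A call with a gripper value outside its range is refused whole. The fingers move at their own pace and stop on an object; FORCE is the grip in N (left out, the last holds). Time passes only in rows, so rows that repeat a pose let the fingers close. It gives the time, the measured TCP pose, the force, the opening and the grip force at its end, in the units of the state.
- manip.get_state(): the state, without advancing time (a new reading comes with each control period).
- manip.get_image(name): name is "side" or "top" or "wrist"; returns the picture (400x640x3 uint8, red, green, blue); there is no depth.
- manip.calibration(name): a dict with "fx", "fy", "cx", "cy" (pixels), "R" (3x3) and "t" (3): a world point X has camera coordinates R X + t; the wrist camera has in their place "T_tool_cam" (4x4, takes a point from camera to tool coordinates, whose origin is the TCP and whose axes are the flange's). Camera axes: x right, y down, z forward; pixel columns grow to the right and rows downward; lengths in mm; the calibration is good to about 2 mm. The wrist camera is an equidistant fisheye: a pixel r from the principal point sees the ray r / f radians off the axis. A picture is of the moment at which its call begins: read the wrist's pose just before it. calibration takes no time and is no camera call.
- manip.finish_job(): hands the job in; it is judged then, once.
The state is a dict: "time": time; "q": joint angles; "joint_velocities": joint speeds; "tau": joint torques, N m; "eef_pos": TCP position; "tcp_rot": TCP orientation; "ft_force": force on the tool from outside, world axes, zero at the start; "torque": the same for the moment, N m; "finger_gap": opening from 0.0 (shut) to 1.0 (fully open); "gripper_force": force on a finger pad.
Only numpy, scipy, OpenCV 4.12 (cv2) and the standard library are available. Lean on these libraries where they do the work, as an engineer would, in place of code of your own. Each camera call takes 0.05 s, during which the arm holds its last target. There are 200 camera calls.

## Working session

There is one attempt and no reset: what is moved stays moved. The work goes in short steps, Python scripts to look and compute and a shell command to move; the robot and the scene stay as the last step left them, time stands still between calls to the robot, and variables do not carry over. Pictures are saved under pics/ and viewed, at most 10 in all, crops included, and the job is handed in when it is done.

```bash
mkdir -p pics
python3 - <<'E'
from workcell import manip
import cv2,numpy as np
s=manip.get_state();print({k:np.round(s[k],3).tolist() for k in s})
for n in("top","side"):
    cv2.imwrite(f"pics/{n}0.png",manip.get_image(n)[:,:,::-1])
for n in("top","side","wrist"):print(n,{k:np.round(v,3).tolist() for k,v in manip.calibration(n).items()})
E
```

```text
{'time': 0.0, 'q': [-1.264, 0.616, -0.013, 1.425, 0.008, 1.103, -0.04], 'joint_velocities': [-0.0, -0.0, -0.001, 0.0, -0.001, 0.0, -0.001], 'tau': [-0.0, -45.894, 0.209, -16.574, -0.061, 0.02, 0.0], 'eef_pos': [212.7, 613.399, 217.499], 'tcp_rot': [-0.522, -3.098, 0.004], 'ft_force': [1.225, 0.243, -0.523], 'torque': [-0.051, -0.014, 0.057], 'gripper_force': 0.0, 'finger_gap': 1.001}
top {'fx': 379.622, 'fy': 379.622, 'cx': 317.376, 'cy': 193.165, 'R': [[-0.017, -1.0, 0.019], [-0.984, 0.014, -0.18], [0.18, -0.022, -0.983]], 't': [-87.527, 521.05, 1155.302]}
side {'fx': 391.732, 'fy': 391.732, 'cx': 318.205, 'cy': 205.432, 'R': [[-0.998, -0.059, 0.002], [-0.045, 0.735, -0.677], [0.039, -0.676, -0.736]], 't': [488.331, 97.961, 976.648]}
wrist {'fx': 309.707, 'fy': 309.707, 'cx': 321.603, 'cy': 202.76, 'T_tool_cam': [[0.001, -0.957, -0.29, 81.652], [1.0, 0.001, -0.0, -0.289], [0.0, -0.29, 0.957, -166.7], [0.0, 0.0, 0.0, 1.0]]}
```

View pics/top0.png

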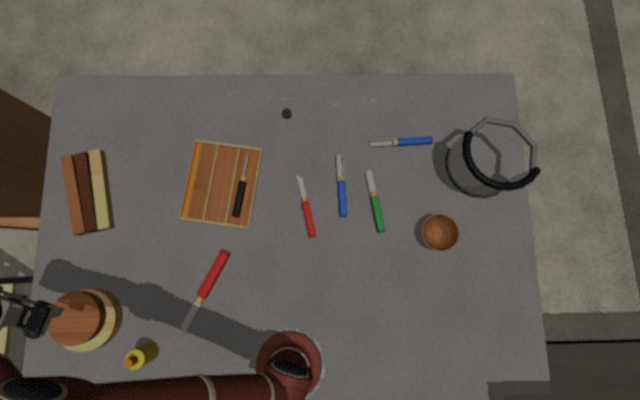

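View pics/side0.png

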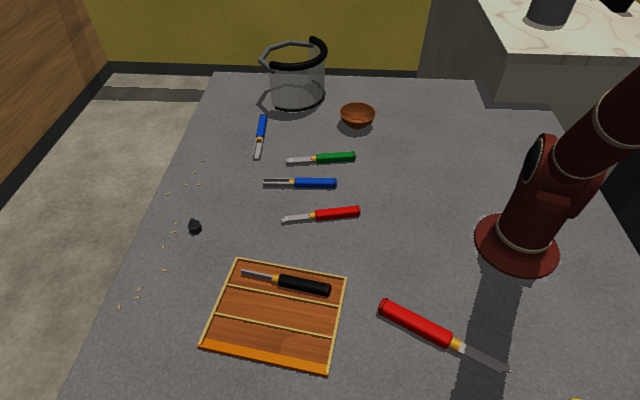

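The top view shows these candidates:
- **Gouge look-alikes:** blue tools at (342,190) and (400,141). Left in the picture is +y, the robot's left, so the one meant is (342,190).
- **Skew look-alikes:** red tools at (306,207), small, and (210,280), large. The one meant is (306,207), with its length still to be measured.
- **Other items:** scraper (375,205), tray (222,184) with its orange edge on the left at (188,182), parting tool (241,187), bowl (440,232), lathe centre (287,113).

```bash
cat > h.py <<'E'
from workcell import manip
import cv2,numpy as np
from scipy.spatial.transform import Rotation as Ro
def cam(n,pose=None):
    c=manip.calibration(n)
    if n!="wrist":
        R=np.array(c["R"]);t=np.array(c["t"]);o=-R.T@t
        return c,o,R.T
    T=np.array(c["T_tool_cam"]);p,rv=pose;W=Ro.from_rotvec(rv).as_matrix()
    return c,W@T[:3,3]+np.array(p),W@T[:3,:3]
def ray(n,uv,pose=None):
    c,o,A=cam(n,pose);x=(uv[0]-c["cx"])/c["fx"];y=(uv[1]-c["cy"])/c["fy"]
    if n=="wrist":
        r=np.hypot(x,y)+1e-12;d=np.array([np.sin(r)*x/r,np.sin(r)*y/r,np.cos(r)])
    else: d=np.array([x,y,1.])
    d=A@d;return o,d/np.linalg.norm(d)
def onz(n,uv,z,pose=None):
    o,d=ray(n,uv,pose);return o+d*(z-o[2])/d[2]
def tri(r1,r2):
    (a,d),(b,e)=r1,r2
    s=np.linalg.lstsq(np.c_[d,-e],b-a,rcond=None)[0]
    p,q=a+d*s[0],b+e*s[1];return (p+q)/2,np.linalg.norm(p-q)
RNG={"blue":[(95,125)],"red":[(0,5),(174,180)],"green":[(45,80)],"orange":[(12,19)]}
def blobs(img,col,amin=60,smin=150,vmin=60):
    h=cv2.cvtColor(img,cv2.COLOR_RGB2HSV);m=0
    for a,b in RNG[col]: m=m|cv2.inRange(h,(a,smin,vmin),(b,255,255))
    cs,_=cv2.findContours(m,cv2.RETR_EXTERNAL,cv2.CHAIN_APPROX_NONE)
    return [c for c in cs if cv2.contourArea(c)>amin]
def ends(c):
    """mid-points of the short sides of the min area rect, and its centre"""
    b=cv2.boxPoints(cv2.minAreaRect(c));l=[np.linalg.norm(b[i]-b[i-1]) for i in range(4)]
    i=int(np.argmin(l[:2]));return (b[i]+b[i-1])/2,(b[(i+2)%4]+b[(i+1)%4])/2
E
python3 - <<'E'
from h import *
im={n:cv2.imread(f"pics/{n}0.png")[:,:,::-1].copy() for n in("top","side")}
for col in("blue","red","green","orange"):
    for n in im:
        for c in blobs(im[n],col,60,150 if col!='orange' else 200):
            e=ends(c);P=[onz(n,x,24 if col!='orange' else 14) for x in e]
            print(col,n,np.round(e).tolist(),np.round(P[0][:2]),np.round(P[1][:2]),"L",round(np.linalg.norm(P[0]-P[1])))
for n in im:print(n,np.round(cam(n)[1]))
a=im["top"][100:270,170:400];cv2.imwrite("pics/crop.png",cv2.resize(a[:,:,::-1],None,fx=3.4,fy=3.4,interpolation=2))
E
```

```text
blue top [[341.0, 182.0], [343.0, 215.0]] [ 560. -173.] [ 451. -176.] L 109
blue top [[399.0, 142.0], [430.0, 140.0]] [ 695. -371.] [ 700. -476.] L 105
blue side [[295.0, 181.0], [336.0, 181.0]] [ 564. -170.] [ 450. -177.] L 115
blue side [[259.0, 136.0], [263.0, 115.0]] [ 697. -368.] [ 702. -482.] L 114
red top [[201.0, 296.0], [226.0, 251.0]] [209. 267.] [343. 194.] L 153
red top [[304.0, 201.0], [312.0, 236.0]] [498. -54.] [386. -77.] L 114
red side [[379.0, 304.0], [450.0, 341.0]] [348. 198.] [209. 271.] L 157
red side [[541.0, 278.0], [558.0, 243.0]] [-21. 109.] [-94.   7.] L 125
red side [[473.0, 244.0], [496.0, 209.0]] [113.  23.] [ 30. -95.] L 144
red side [[315.0, 215.0], [359.0, 210.0]] [499. -47.] [386. -71.] L 116
red side [[546.0, 166.0], [551.0, 134.0]] [-157. -277.] [-224. -432.] L 168
green side [[317.0, 156.0], [354.0, 154.0]] [ 510. -280.] [ 399. -298.] L 112
orange side [[198.0, 341.0], [328.0, 370.0]] [716. 297.] [450. 339.] L 269
top [ 303.  -69. 1232.]
side [454. 617. 784.]
```

View pics/crop.png

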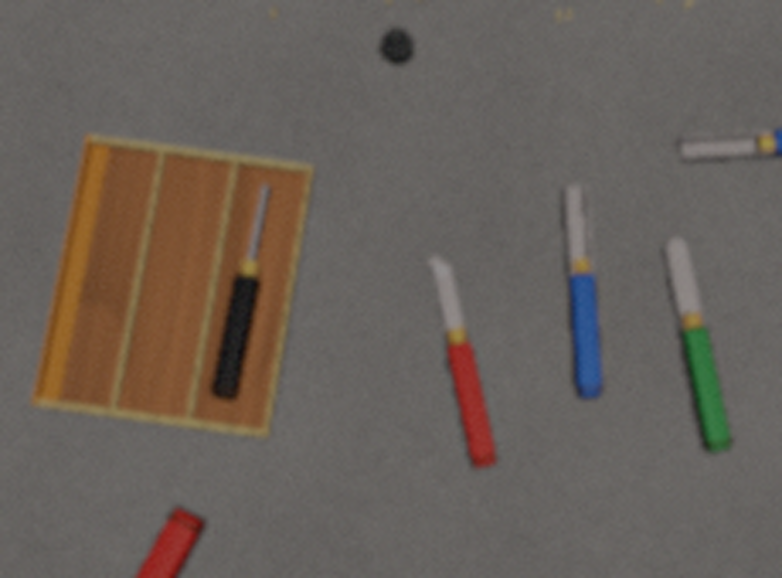

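The crop shows the short red skew with a slanted tip, its handle at crop (473,403) or top pixel (309,218). The gouge's trough blade ends at crop (573,190), or top (338,156). The handles measure about 114 mm plus the ferrule, which fits a 210 mm tool; the large red one is about 155 mm. Next I triangulate heights and the tray.

Run:
```python
from h import *
im={n:cv2.imread(f"pics/{n}0.png")[:,:,::-1].copy() for n in("top","side")}
pk={"blue":((342,199),(315,183)),"red":((308,218),(337,213))}
for col in pk:
    E={}
    for n,p in zip(("top","side"),pk[col]):
        c=min(blobs(im[n],col),key=lambda c:np.linalg.norm(c.reshape(-1,2).mean(0)-p))
        E[n]=ends(c)
    X=[]
    # near end = larger v in top, larger u in side
    t=sorted(E["top"],key=lambda e:e[1]);s=sorted(E["side"],key=lambda e:e[0])
    for a,b in zip(t,s):
        p,g=tri(ray("top",a),ray("side",b));X.append(p);print(col,np.round(p),round(g,1))
    d=X[0]-X[1];print(" yaw deg",np.degrees(np.arctan2(d[1],d[0])),"len",np.linalg.norm(d))
T=dict(far_o=((195.9,140.3),(200,348)),far_l=((262,148.8),(237,259)),near_l=((248.2,227),(347,264)),near_o=((180.6,218.5),(329,371)))
C={}
for k,(a,b) in T.items():
    p,g=tri(ray("top",a),ray("side",b));C[k]=p;print(k,np.round(p),round(g,1),"planes z14",np.round(onz("top",a,14)[:2]),np.round(onz("side",b,14)[:2]))
c=sum(C.values())/4;print("centre",c)
for a,b in(("near_o","far_o"),("near_l","far_l"),("near_l","near_o"),("far_l","far_o")):
    d=C[b]-C[a];print(a,b,np.linalg.norm(d),np.degrees(np.arctan2(d[1],d[0])))
```

```text
blue [ 563. -173.   21.] 3.6
blue [ 451. -176.   25.] 1.5
 yaw deg 1.4781954025211435 len 112.57058449447167
red [499. -54.  16.] 0.9
red [386. -77.  18.] 0.8
 yaw deg 11.561037642851172 len 116.1030238883833
far_o [712. 307.   5.] 2.4 planes z14 [710. 304.] [708. 311.]
far_l [681.  86.   3.] 1.7 planes z14 [678.  85.] [677.  94.]
near_l [417. 120.  54.] 2.9 planes z14 [419. 127.] [416.  92.]
near_o [449. 342.  17.] 0.9 planes z14 [450. 343.] [448. 340.]
centre [564.45019414 213.74035705  20.02367046]
near_o far_o 265.8106711047616 -7.463787022358571
near_l far_l 271.049191380369 -7.268432990796888
near_l near_o 226.97155222280736 81.75020278368879
far_l far_o 223.03872303985028 81.92558420833213
```

```bash
cat >> h.py <<'E'
def rel(x,y,z,yaw):
    """rows' turn (deg) and shift (m) to bring the TCP to x,y,z (mm), pointing down, tool x at 180+yaw deg"""
    s=manip.get_state();W=Ro.from_rotvec(s["tcp_rot"])
    a=np.radians(180+yaw);D=np.array([[np.cos(a),np.sin(a),0],[np.sin(a),-np.cos(a),0],[0,0,-1]]).T
    D=np.array([[np.cos(a),np.sin(a),0],[np.sin(a),-np.cos(a),0],[0,0,-1.]])
    sh=W.inv().apply(np.array([x,y,z])-s["eef_pos"])/1000
    tr=(W.inv()*Ro.from_matrix(D)).as_rotvec(degrees=True)
    print("t",s["time"],"TCP",np.round(s["eef_pos"],1),"rows: turn",np.round(tr,1),"shift",np.round(sh,4),"n",max(np.linalg.norm(sh)/.05,np.linalg.norm(tr)/8.59))
E
python3 -c "
from h import *
rel(530,215,220,-7.5)"
```

```text
t 0.1 TCP [212.7 613.5 217.6] rows: turn [ -0.1  -0.  -11.6] shift [-0.4303 -0.2726 -0.0017] n 10.187125954246989
```

```bash
python3 -m handwheel '[[0,0,-2,-0.04,-0.025,0,0.093],[0,0,-5,-0.082,-0.052,0,0.093],[0,0,-8,-0.124,-0.078,0,0.093],[0,0,-11.6,-0.166,-0.105,0,0.093],[0,0,-11.6,-0.208,-0.132,0,0.093],[0,0,-11.6,-0.25,-0.158,0,0.093],[0,0,-11.6,-0.292,-0.185,0,0.093],[0,0,-11.6,-0.334,-0.211,0,0.093],[0,0,-11.6,-0.376,-0.238,0,0.093],[0,0,-11.6,-0.418,-0.265,0,0.093]]'
python3 -c "
from h import *
rel(530,215,220,-7.5)"
```

```text
time: 1.1
eef_pos: [521.8, 225.0, 218.4]
tcp_rot: [-0.206, -3.134, 0.0]
ft_force: [0.3, 0.5, 0.4]
finger_gap: 1.004
gripper_force: 0.0
t 1.1 TCP [521.8 225.  218.4] rows: turn [-0. -0. -0.] shift [-0.0095 -0.0088 -0.0016] n 0.2606163443659266
```

```bash
python3 -m handwheel '[[0,0,0,-0.01,-0.009,0,0.093],[0,0,0,-0.01,-0.009,0,0.093],[0,0,0,-0.01,-0.009,0,0.093]]'
python3 - <<'E'
from h import *
import json
s=manip.get_state();im=manip.get_image("wrist")
json.dump([list(map(float,s["eef_pos"])),list(map(float,s["tcp_rot"]))],open("w1.json","w"))
cv2.imwrite("pics/w1.png",im[:,:,::-1])
E
```

```text
time: 1.4
eef_pos: [528.5, 218.2, 218.2]
tcp_rot: [-0.203, -3.133, -0.002]
ft_force: [0.1, 0.8, -0.0]
finger_gap: 1.002
gripper_force: 0.0
```

View pics/w1.png

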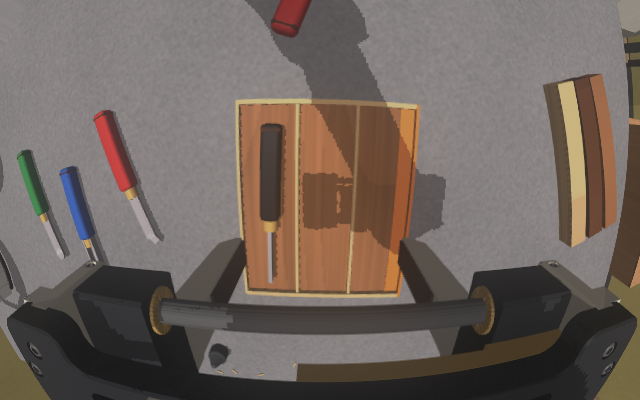

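Wrist view of the tray, with image down pointing away from the robot. The corners are at (236,101), (418,105), (398,296) and (248,293), with dividers near columns 298 and 356. The parting tool lies along the last bay, from (270,125) to (270,282). I place these on the wall plane, then plan the approach to the gouge.

Run:
```python
from h import *
import json
P=json.load(open("w1.json"))
T=dict(near_l=(236,101),near_o=(418,105),far_o=(398,297),far_l=(248,294))
top=dict(far_o=(195.9,140.3),far_l=(262,148.8),near_l=(248.2,227),near_o=(180.6,218.5))
C={k:onz("wrist",v,14,P) for k,v in T.items()}
for k in C:
    p,g=tri(ray("wrist",T[k],P),ray("top",top[k]));print(k,np.round(C[k]),"tri with top",np.round(p),round(g,1))
print("centre",sum(C.values())/4)
for a,b in(("near_o","far_o"),("near_l","far_l"),("near_l","near_o"),("far_l","far_o")):
    d=C[b]-C[a];print(a,b,np.linalg.norm(d),np.degrees(np.arctan2(d[1],d[0])))
for z in (12,):
  for uv in((298,104),(297,200),(358,106),(353,200)):print(uv,np.round(onz("wrist",uv,z,P)))
rel(475,-20,220,-7.5);rel(510,-170,180,1.5)
```

```text
near_l [418. 128.  14.] tri with top [419. 127.  11.] 1.4
near_o [450. 347.  14.] tri with top [451. 349.   2.] 3.5
far_o [715. 307.  14.] tri with top [707. 303.  24.] 3.1
far_l [682.  91.  14.] tri with top [683.  87.   8.] 5.8
centre [566.41862761 218.09239383  14.        ]
near_o far_o 268.03829152496036 -8.587571523974898
near_l far_l 266.33820505591814 -8.090792319515591
near_l near_o 220.64985678924313 81.5751314298398
far_l far_o 218.34241705413595 81.1280985031293
(298, 104) [434. 202.  12.]
(297, 200) [552. 184.  12.]
(358, 106) [445. 273.  12.]
(353, 200) [561. 254.  12.]
t 1.45 TCP [528.1 219.1 218.4] rows: turn [ 0.1 -0.1  0.2] shift [ 0.0223 -0.2439 -0.0019] n 4.89847966015581
t 1.45 TCP [528.1 219.1 218.4] rows: turn [ 0.1 -0.1 -8.8] shift [-0.0316 -0.3883  0.0378] n 7.827917128824816
```

```bash
python3 -m handwheel '[[0,0,-1,-0.004,-0.045,0.004,0.093],[0,0,-2,-0.008,-0.09,0.009,0.093],[0,0,-3,-0.012,-0.138,0.014,0.093],[0,0,-5,-0.016,-0.186,0.019,0.093],[0,0,-6,-0.02,-0.234,0.024,0.093],[0,0,-8,-0.024,-0.282,0.029,0.093],[0,0,-8.8,-0.028,-0.33,0.034,0.093],[0,0,-8.8,-0.032,-0.375,0.038,0.093],[0,0,-8.8,-0.032,-0.388,0.038,0.093],[0,0,-8.8,-0.032,-0.388,0.038,0.093]]'
python3 - <<'E'
from h import *
import json
s=manip.get_state();im=manip.get_image("wrist")
P=[list(map(float,s["eef_pos"])),list(map(float,s["tcp_rot"]))]
json.dump(P,open("w2.json","w"));cv2.imwrite("pics/w2.png",im[:,:,::-1])
P1=json.load(open("w1.json"));im1=cv2.imread("pics/w1.png")[:,:,::-1].copy()
for col in("blue","red"):
    for nm,i,p in(("w2",im,P),("w1",im1,P1)):
        for c in blobs(i,col,150,130,40):
            e=sorted(ends(c),key=lambda e:e[1]);Q=[onz("wrist",x,24,p) for x in e];d=Q[1]-Q[0]
            print(nm,col,np.round(e).tolist(),np.round(Q[0][:2]),np.round(Q[1][:2]),"yaw",np.round(np.degrees(np.arctan2(d[1],d[0])),1),round(np.linalg.norm(d)))
E
```

```text
time: 2.45
eef_pos: [510.4, -172.7, 180.5]
tcp_rot: [0.032, -3.141, -0.0]
ft_force: [-0.1, 0.8, 0.3]
finger_gap: 0.999
gripper_force: 0.0
w2 blue [[318.0, 139.0], [318.0, 234.0]] [ 457. -178.] [ 563. -176.] yaw 1.1 106
w1 blue [[64.0, 174.0], [84.0, 239.0]] [ 457. -177.] [ 567. -173.] yaw 2.2 109
w2 red [[413.0, 76.0], [428.0, 183.0]] [386. -79.] [501. -55.] yaw 12.1 118
w2 red [[614.0, 3.0], [593.0, 85.0]] [199. 267.] [349. 198.] yaw -24.6 165
w1 red [[97.0, 112.0], [126.0, 189.0]] [385. -77.] [501. -53.] yaw 11.8 118
w1 red [[277.0, 5.0], [306.0, 14.0]] [311. 194.] [327. 226.] yaw 62.7 36
```

View pics/w2.png

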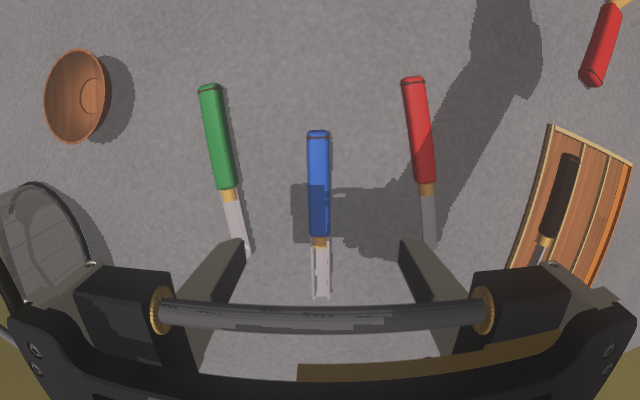

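The gouge lies straight below, butt at (318,131), blue front end at (318,237), tip at (321,298). Its neighbours leave room for the fingers. The two wrist places agree to 1–4 mm on the 24 mm plane, so the top stands at about 22–24 mm. Butt is at x≈447, so the grip point is about (537,-175).

```bash
python3 -c "
from h import *
import json
p,g=tri(ray('wrist',(318,139),json.load(open('w2.json'))),ray('wrist',(64,174),json.load(open('w1.json'))));print(p,g)
p,g=tri(ray('wrist',(413,76),json.load(open('w2.json'))),ray('wrist',(97,112),json.load(open('w1.json'))));print(p,g)
P=json.load(open('w2.json'))
for uv in((318,131),(318,237),(318,247)):print(onz('wrist',uv,24,P))
print(onz('wrist',(321,298),12,P))
rel(537,-175,6,1.5)"
```

```text
[ 457.66324945 -177.67997948   22.53948594] 0.38054808835065124
[384.8454641  -78.92937929  22.63143323] 0.5692167334682044
[ 448.9466632  -177.82182061   24.        ]
[ 567.17113574 -175.62738121   24.        ]
[ 579.69648854 -175.4117629    24.        ]
[ 658.75195559 -170.35186734   12.        ]
t 2.5 TCP [ 511.1 -170.1  180.7] rows: turn [ 0.1  0.  -0.1] shift [-0.0258 -0.0058  0.1747] n 3.5330815139210237
```

```bash
python3 -m handwheel '[[0,0,0,-0.014,-0.003,0.045,0.075],[0,0,0,-0.028,-0.005,0.09,0.075],[0,0,0,-0.028,-0.005,0.13,0.075],[0,0,0,-0.028,-0.005,0.155,0.075],[0,0,0,-0.028,-0.005,0.168,0.075],[0,0,0,-0.028,-0.005,0.174,0.075],[0,0,0,-0.028,-0.005,0.174,0.075]]' 30 && python3 -m handwheel '[[0,0,0,0,0,0,0.04],[0,0,0,0,0,0,0.01],[0,0,0,0,0,0,0.01],[0,0,0,0,0,0,0.01],[0,0,0,0,0,0,0.01],[0,0,0,0,0,0,0.01]]' 30
```

```text
time: 3.2
eef_pos: [539.5, -175.0, 7.0]
tcp_rot: [-0.039, 3.141, 0.001]
ft_force: [0.1, -0.3, -0.2]
finger_gap: 0.805
gripper_force: 0.0
time: 3.8
eef_pos: [538.8, -176.7, 6.8]
tcp_rot: [-0.035, 3.141, -0.0]
ft_force: [-0.2, 0.1, 0.6]
finger_gap: 0.342
gripper_force: 0.0
```

```bash
python3 -m handwheel '[[0,0,0,0,0,0,0.01],[0,0,0,0,0,0,0.01],[0,0,0,0,0,0,0.01],[0,0,0,0,0,0,0.01]]' 30 && python3 -m handwheel '[[0,0,0,0,0,-0.015,0.01],[0,0,0,0,0,-0.04,0.01],[0,0,0,0,0,-0.075,0.01],[0,0,0,0,0,-0.1,0.01],[0,0,0,0,0,-0.1,0.01]]'
python3 - <<'E'
from h import *
rel(578,288,107,-8.1)
im=manip.get_image("wrist");cv2.imwrite("pics/w3.png",im[:,:,::-1])
for c in blobs(im,"blue",150,130,40):print([np.round(e).tolist() for e in ends(c)])
E
```

```text
time: 4.2
eef_pos: [538.8, -176.6, 6.7]
tcp_rot: [0.035, -3.141, -0.0]
ft_force: [-0.3, 0.8, -0.1]
finger_gap: 0.253
gripper_force: 29.9
time: 4.7
eef_pos: [541.2, -177.5, 109.9]
tcp_rot: [-0.035, 3.134, -0.004]
ft_force: [0.5, -0.7, -2.0]
finger_gap: 0.256
gripper_force: 29.9
t 4.7 TCP [ 541.2 -177.5  109.9] rows: turn [-0.1  0.4  9.4] shift [-0.0471  0.4646  0.0021] n 9.339846747770233
[[123.0, 323.0], [162.0, 330.0]]
[[319.0, 112.0], [325.0, 305.0]]
[[298.0, 101.0], [342.0, 101.0]]
```

```bash
python3 -c "
from h import *
rel(561,290,107,-8.1)"; python3 -m handwheel '[[0,0,0,0,0.02,0,0.01],[0,0,1,-0.005,0.06,0,0.01],[0,0,2,-0.01,0.105,0,0.01],[0,0,3,-0.015,0.15,0,0.01],[0,0,5,-0.018,0.195,0,0.01],[0,0,6,-0.022,0.24,0,0.01],[0,0,7,-0.025,0.285,0,0.01],[0,0,8,-0.028,0.33,0,0.01],[0,0,9,-0.03,0.375,0,0.01],[0,0,9.4,-0.03,0.415,0,0.01]]'
python3 -c "
from h import *
rel(561,290,107,-8.1)"
```

```text
t 4.75 TCP [ 539.6 -177.1  107.8] rows: turn [-0.1  0.2  9.4] shift [-3.170e-02  4.665e-01  4.000e-04] n 9.350795148093487
time: 5.75
eef_pos: [558.0, 241.1, 104.2]
tcp_rot: [-0.221, -3.13, 0.002]
ft_force: [0.2, 0.5, -1.0]
finger_gap: 0.25
gripper_force: 29.9
t 5.75 TCP [558.  241.1 104.2] rows: turn [-0.1 -0.2  0. ] shift [ 0.0039  0.0488 -0.0028] n 0.9808596392399828
```

```bash
python3 -m handwheel '[[0,0,0,0.002,0.025,0.01,0.01],[0,0,0,0.004,0.05,0.03,0.01],[0,0,0,0.004,0.05,0.04,0.01],[0,0,0,0.004,0.05,0.04,0.01],[0,0,0,0.004,0.05,0.04,0.01]]'
python3 - <<'E'
from h import *
import json
rel(561,290,12.5,-8.1)
s=manip.get_state();im=manip.get_image("wrist");cv2.imwrite("pics/w4.png",im[:,:,::-1])
json.dump([list(map(float,s["eef_pos"])),list(map(float,s["tcp_rot"]))],open("w4.json","w"))
E
```

```text
time: 6.25
eef_pos: [562.6, 286.3, 65.7]
tcp_rot: [-0.226, -3.132, 0.005]
ft_force: [-0.5, 0.0, -0.6]
finger_gap: 0.255
gripper_force: 29.9
t 6.25 TCP [562.6 286.3  65.7] rows: turn [-0.2 -0.1 -0.2] shift [0.0021 0.0036 0.0532] n 1.066520912493843
```

View pics/w4.png

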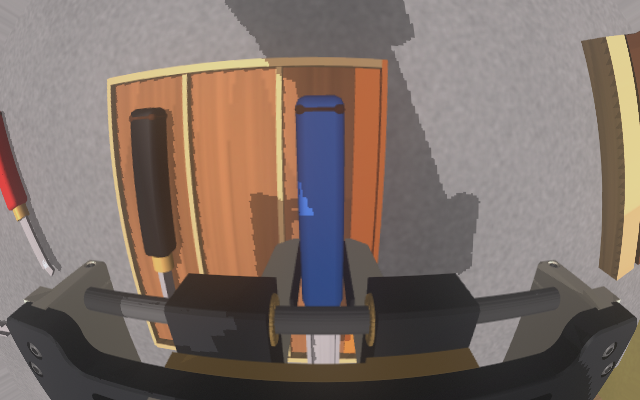

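The held gouge is aligned along bay 1. The bay's divider runs at (281,75), the orange wall's inner line at (381,70), and the orange stripe at columns 354–381 lies inside that. I compute the bay's centreline from these.

Run:
```python
from h import *
import json
P=json.load(open("w4.json"));a=np.radians(-8.1);ex=np.array([np.cos(a),np.sin(a)]);ey=np.array([-ex[1],ex[0]])
c=np.array([565.5,216.5])
im=cv2.imread("pics/w4.png");print(im[90,345:395:2].tolist())
for nm,uv,z in(("wall near_o outer",(387,61),14),("wall outer",(384,150),14),("inner",(381,75),14),("orange in",(354,75),14),("orange in z5",(354,75),5),("orange in",(357,180),14),("div b1",(284,90),12),("div b1",(284,180),12),("div b2",(275,90),12),("divb2/3",(190,130),12),("near_l outer",(107,80),14),("tool near L",(296,150),75),("tool near R",(344,150),75)):
    p=onz("wrist",uv,z,P)[:2];print(nm,np.round(p,1),"tray xy",np.round([(p-c)@ex,(p-c)@ey],1))
t=np.array(P[0][:2])-c;print("tcp tray",t@ex,t@ey)
```

```text
[[62, 83, 122], [62, 83, 121], [61, 82, 121], [62, 83, 120], [62, 82, 120], [62, 99, 171], [63, 104, 184], [63, 104, 184], [63, 105, 185], [64, 105, 185], [63, 104, 184], [64, 105, 185], [63, 104, 184], [64, 105, 185], [64, 105, 184], [64, 105, 184], [64, 105, 184], [58, 91, 156], [51, 73, 120], [65, 105, 184], [66, 105, 185], [82, 103, 149], [100, 101, 108], [101, 101, 109], [102, 103, 110]]
wall near_o outer [451.  348.3] tray xy [-131.9  114.3]
wall outer [514.4 338. ] tray xy [-67.7 113.1]
inner [460.8 342.5] tray xy [-121.4  110. ]
orange in [458.8 323.6] tray xy [-120.7   91. ]
orange in z5 [457.9 324.6] tray xy [-121.8   91.9]
orange in [533.7 316. ] tray xy [-45.5  94.1]
div b1 [462.2 273.8] tray xy [-110.3   42.1]
div b1 [526.6 263.3] tray xy [-45.1  40.9]
div b2 [461.1 267.5] tray xy [-110.6   35.7]
divb2/3 [477.2 198.4] tray xy [-84.9 -30.4]
near_l outer [417.6 128.4] tray xy [-134.  -108.1]
tool near L [499.2 282.1] tray xy [-74.9  55.6]
tool near R [502.7 306.3] tray xy [-74.8  80.1]
tcp tray -12.685857280631952 68.67182735044679
```

```bash
python3 -m handwheel '[[0,0,0,0.002,0.005,0.01,0.01],[0,0,0,0.002,0.005,0.03,0.01],[0,0,0,0.002,0.005,0.043,0.01],[0,0,0,0.002,0.005,0.048,0.01],[0,0,0,0.002,0.005,0.048,0.01],[0,0,0,0.002,0.005,0.048,0.01]]' && python3 -c "
from h import *
rel(561,292,12,-8.1)"
```

```text
time: 6.9
eef_pos: [561.9, 294.2, 19.1]
tcp_rot: [0.223, 3.133, 0.001]
ft_force: [0.2, 0.3, -1.3]
finger_gap: 0.255
gripper_force: 29.9
t 6.9 TCP [561.9 294.2  19.1] rows: turn [ 0.  0. -0.] shift [ 0.0006 -0.0023  0.0071] n 0.14950122788107614
```

```bash
python3 -m handwheel '[[0,0,0,0,0,0.0015,0.01],[0,0,0,0,0,0.003,0.01],[0,0,0,0,0,0.003,0.01]]' && python3 -c "
from h import *
rel(561,292,12,-8.1)"
```

```text
time: 7.2
eef_pos: [561.4, 294.2, 15.8]
tcp_rot: [0.222, 3.134, 0.0]
ft_force: [0.2, 0.3, -0.6]
finger_gap: 0.253
gripper_force: 29.9
t 7.2 TCP [561.4 294.2  15.8] rows: turn [ 0.  0. -0.] shift [ 0.0001 -0.0023  0.0038] n 0.08863752320799122
```

```bash
python3 -m handwheel '[[0,0,0,0,-0.002,0.001,0.01],[0,0,0,0,-0.002,0.002,0.01],[0,0,0,0,-0.002,0.003,0.01],[0,0,0,0,-0.002,0.003,0.01]]' && python3 -m handwheel '[[0,0,0,0,0,0.0005,0.01],[0,0,0,0,0,0.001,0.01],[0,0,0,0,0,0.001,0.01]]'
```

```text
time: 7.6
eef_pos: [561.0, 292.2, 12.4]
tcp_rot: [-0.223, -3.133, 0.0]
ft_force: [0.4, -0.0, -1.2]
finger_gap: 0.253
gripper_force: 29.9
time: 7.9
eef_pos: [561.1, 292.3, 11.7]
tcp_rot: [0.222, 3.134, 0.0]
ft_force: [0.2, -0.4, 0.0]
finger_gap: 0.252
gripper_force: 29.9
```

Force is rising to zero, so the tool is about to touch or just touching. I go down a hair more.

```bash
python3 -m handwheel '[[0,0,0,0,0,0.0005,0.01],[0,0,0,0,0,0.001,0.01],[0,0,0,0,0,0.001,0.01]]'
```

```text
time: 8.2
eef_pos: [561.1, 292.3, 11.7]
tcp_rot: [0.222, 3.134, 0.0]
ft_force: [-2.1, -1.8, 5.6]
finger_gap: 0.257
gripper_force: 29.9
```

Contact on the floor. I open just a little, since the bay is narrow, and rise.

```bash
python3 -m handwheel '[[0,0,0,0,0,-0.0005,0.026],[0,0,0,0,0,-0.0005,0.029],[0,0,0,0,0,-0.0005,0.031],[0,0,0,0,0,-0.0005,0.032],[0,0,0,0,0,-0.0005,0.032]]' && python3 -m handwheel '[[0,0,0,0,0,-0.005,0.033],[0,0,0,0,0,-0.015,0.036],[0,0,0,0,0,-0.035,0.05],[0,0,0,0,0,-0.08,0.075],[0,0,0,0,0,-0.12,0.075],[0,0,0,0,0,-0.12,0.075]]'
python3 - <<'E'
from h import *
import json
s=manip.get_state();im=manip.get_image("wrist");cv2.imwrite("pics/w5.png",im[:,:,::-1])
json.dump([list(map(float,s["eef_pos"])),list(map(float,s["tcp_rot"]))],open("w5.json","w"))
rel(440,-67,130,12);
E
```

```text
time: 8.7
eef_pos: [561.1, 292.2, 11.0]
tcp_rot: [-0.222, -3.134, 0.0]
ft_force: [0.5, -0.3, -0.5]
finger_gap: 0.342
gripper_force: 0.0
time: 9.3
eef_pos: [565.4, 294.2, 138.7]
tcp_rot: [0.222, 3.121, 0.012]
ft_force: [0.0, -0.4, 0.1]
finger_gap: 0.68
gripper_force: 0.0
t 9.35 TCP [563.4 293.3 135.5] rows: turn [  0.2   0.4 -20.1] shift [ 0.0712 -0.3741  0.0031] n 7.617370235529922
```

View pics/w5.png

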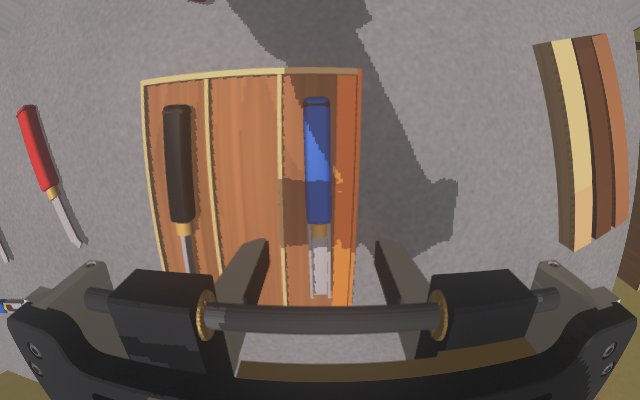

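The gouge lies flat in bay 1, butt at (317,98), blade end at (321,298), clear of the divider and the wall. Now the skew, measured at about (473,-60) with yaw 12°.

```bash
python3 -c "
from h import *
rel(473,-60,130,12)"; python3 -m handwheel '[[0,0,-1,0.002,-0.025,0,0.075],[0,0,-3,0.006,-0.07,0,0.075],[0,0,-5,0.01,-0.115,0,0.075],[0,0,-8,0.014,-0.16,0,0.075],[0,0,-11,0.019,-0.205,0,0.075],[0,0,-14,0.025,-0.25,0,0.075],[0,0,-17,0.03,-0.29,0,0.075],[0,0,-19,0.035,-0.33,0,0.075],[0,0,-20,0.038,-0.362,0,0.075],[0,0,-20,0.038,-0.362,0,0.075]]'; python3 -m handwheel '[[0,0,0,0,0,0,0.075],[0,0,0,0,0,0,0.075]]'
python3 - <<'E'
from h import *
import json
s=manip.get_state();im=manip.get_image("wrist");cv2.imwrite("pics/w6.png",im[:,:,::-1])
P=[list(map(float,s["eef_pos"])),list(map(float,s["tcp_rot"]))]
json.dump(P,open("w6.json","w"))
for c in blobs(im,"red",150,130,40):
    e=sorted(ends(c),key=lambda e:e[1]);Q=[onz("wrist",x,24,P) for x in e];d=Q[1]-Q[0]
    print(np.round(e).tolist(),np.round(Q[0][:2]),np.round(Q[1][:2]),"yaw",np.round(np.degrees(np.arctan2(d[1],d[0])),1),round(np.linalg.norm(d)))
rel(473,-60,6.5,12)
E
```

```text
t 9.35 TCP [563.4 293.3 135.5] rows: turn [  0.2   0.4 -20.1] shift [ 0.0396 -0.3625  0.0034] n 7.294142625949608
time: 10.35
eef_pos: [469.7, -66.6, 130.4]
tcp_rot: [0.31, -3.122, 0.004]
ft_force: [0.5, 0.2, -0.1]
finger_gap: 0.804
gripper_force: 0.0
time: 10.55
eef_pos: [472.3, -59.2, 130.8]
tcp_rot: [0.328, -3.124, -0.002]
ft_force: [0.5, 0.9, 0.6]
finger_gap: 0.804
gripper_force: 0.0
[[320.0, 112.0], [320.0, 230.0]] [393. -77.] [500. -54.] yaw 12.0 110
[[622.0, 54.0], [564.0, 140.0]] [198. 276.] [347. 189.] yaw -30.3 172
t 10.6 TCP [472.5 -59.  130.9] rows: turn [ 0.1 -0.   0. ] shift [-0.0003 -0.0013  0.1244] n 2.4871613854463295
```

```bash
python3 -m handwheel '[[0,0,0,0,-0.001,0.04,0.075],[0,0,0,0,-0.001,0.08,0.06],[0,0,0,0,-0.001,0.107,0.05],[0,0,0,0,-0.001,0.119,0.045],[0,0,0,0,-0.001,0.124,0.045],[0,0,0,0,-0.001,0.124,0.045]]' 30 && python3 -m handwheel '[[0,0,0,0,0,0,0.02],[0,0,0,0,0,0,0.01],[0,0,0,0,0,0,0.01],[0,0,0,0,0,0,0.01],[0,0,0,0,0,0,0.01],[0,0,0,0,0,0,0.01],[0,0,0,0,0,0,0.01]]' 30
```

```text
time: 11.2
eef_pos: [473.0, -61.1, 7.2]
tcp_rot: [-0.327, 3.124, 0.0]
ft_force: [-0.6, -0.2, 0.6]
finger_gap: 0.492
gripper_force: 0.0
time: 11.9
eef_pos: [473.1, -61.7, 8.0]
tcp_rot: [-0.325, 3.123, -0.0]
ft_force: [-0.5, -0.5, 5.6]
finger_gap: 0.254
gripper_force: 30.0
```

```bash
python3 -m handwheel '[[0,0,0,0,0,-0.015,0.01],[0,0,0,0,0,-0.04,0.01],[0,0,0,0,0,-0.075,0.01],[0,0,0,0,0,-0.1,0.01],[0,0,0,0,0,-0.1,0.01]]'
python3 -c "
from h import *
rel(551,221.5,108,-8.1)"
```

```text
time: 12.4
eef_pos: [474.6, -62.1, 110.0]
tcp_rot: [-0.324, 3.118, -0.002]
ft_force: [0.9, 0.1, -0.7]
finger_gap: 0.252
gripper_force: 30.0
t 12.4 TCP [474.6 -62.1 110. ] rows: turn [-0.1  0.4 20. ] shift [-0.1331  0.2619  0.0022] n 5.875245710148908
```

```bash
python3 -m handwheel '[[0,0,1,-0.01,0.02,0,0.01],[0,0,3,-0.027,0.053,0,0.01],[0,0,6,-0.045,0.088,0,0.01],[0,0,9,-0.063,0.124,0,0.01],[0,0,12,-0.081,0.16,0,0.01],[0,0,15,-0.099,0.196,0,0.01],[0,0,18,-0.116,0.23,0,0.01],[0,0,20,-0.128,0.252,0,0.01],[0,0,20,-0.133,0.262,0,0.01],[0,0,20,-0.133,0.262,0,0.01]]' && python3 -m handwheel '[[0,0,0,0,0,0.015,0.01],[0,0,0,0,0,0.03,0.01],[0,0,0,0,0,0.04,0.01],[0,0,0,0,0,0.04,0.01],[0,0,0,0,0,0.04,0.01]]'
python3 - <<'E'
from h import *
import json
rel(551,221.5,13,-8.1)
s=manip.get_state();im=manip.get_image("wrist");cv2.imwrite("pics/w7.png",im[:,:,::-1])
json.dump([list(map(float,s["eef_pos"])),list(map(float,s["tcp_rot"]))],open("w7.json","w"))
E
```

```text
time: 13.4
eef_pos: [547.8, 223.2, 105.7]
tcp_rot: [-0.217, -3.132, 0.001]
ft_force: [0.0, 0.0, -1.8]
finger_gap: 0.257
gripper_force: 30.0
time: 13.9
eef_pos: [548.9, 220.8, 67.2]
tcp_rot: [-0.225, -3.133, 0.001]
ft_force: [-0.4, 0.1, -1.4]
finger_gap: 0.254
gripper_force: 30.0
t 13.9 TCP [548.9 220.8  67.2] rows: turn [-0.  -0.  -0.1] shift [-0.002   0.0011  0.0542] n 1.0843750979908413
```

View pics/w7.png

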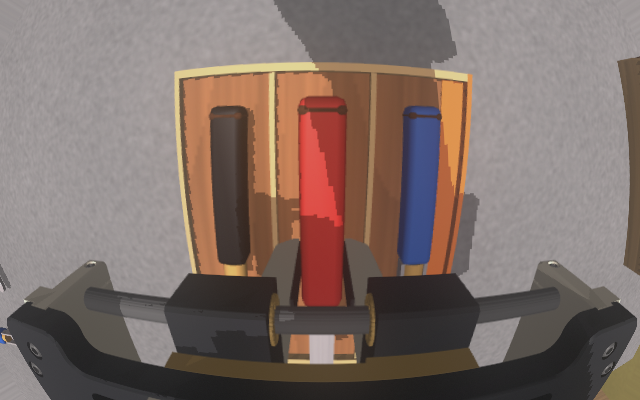

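The skew is centred in bay 2, between dividers at columns 271 and 374, with the tool at 323. I lower it gently.

```bash
python3 -m handwheel '[[0,0,0,-0.001,0.001,0.015,0.01],[0,0,0,-0.001,0.001,0.035,0.01],[0,0,0,-0.001,0.001,0.046,0.01],[0,0,0,-0.001,0.001,0.05,0.01],[0,0,0,-0.001,0.001,0.052,0.01],[0,0,0,-0.001,0.001,0.052,0.01]]' && python3 -m handwheel '[[0,0,0,0,0,0.0005,0.01],[0,0,0,0,0,0.001,0.01],[0,0,0,0,0,0.001,0.01]]'
```

```text
time: 14.55
eef_pos: [550.2, 222.9, 15.3]
tcp_rot: [0.222, 3.133, 0.0]
ft_force: [0.4, 0.4, -1.0]
finger_gap: 0.257
gripper_force: 30.0
time: 14.85
eef_pos: [550.1, 222.9, 14.5]
tcp_rot: [0.222, 3.133, 0.0]
ft_force: [0.3, 0.2, -1.8]
finger_gap: 0.252
gripper_force: 30.0
```

```bash
python3 -m handwheel '[[0,0,0,0,-0.001,0.0005,0.01],[0,0,0,0,-0.001,0.001,0.01],[0,0,0,0,-0.001,0.001,0.01]]' && python3 -m handwheel '[[0,0,0,0,0,0.0005,0.01],[0,0,0,0,0,0.001,0.01],[0,0,0,0,0,0.001,0.01]]'
```

```text
time: 15.15
eef_pos: [549.8, 221.7, 13.2]
tcp_rot: [-0.223, -3.134, 0.0]
ft_force: [0.3, -0.4, -0.6]
finger_gap: 0.254
gripper_force: 30.0
time: 15.45
eef_pos: [549.8, 221.7, 13.1]
tcp_rot: [0.223, 3.134, -0.0]
ft_force: [-1.9, -0.3, 5.6]
finger_gap: 0.259
gripper_force: 30.0
```

Contact at 13 mm, as expected. I release, rise and check.

```bash
python3 -m handwheel '[[0,0,0,0,0,-0.0005,0.026],[0,0,0,0,0,-0.0005,0.029],[0,0,0,0,0,-0.0005,0.031],[0,0,0,0,0,-0.0005,0.032],[0,0,0,0,0,-0.0005,0.032]]' && python3 -m handwheel '[[0,0,0,0,0,-0.005,0.033],[0,0,0,0,0,-0.015,0.036],[0,0,0,0,0,-0.035,0.05],[0,0,0,0,0,-0.08,0.075],[0,0,0,0,0,-0.125,0.075],[0,0,0,0,0,-0.17,0.075],[0,0,0,0.01,0,-0.19,0.075],[0,0,0,0.01,0,-0.19,0.075]]'
python3 - <<'E'
from h import *
s=manip.get_state();im=manip.get_image("wrist")
sd=manip.get_image("side")
out=np.vstack([im[40:330,100:560],cv2.resize(sd[100:390,150:420],(460,290))]);out=cv2.resize(out,(460,580))
cv2.imwrite("pics/end.png",out[:,:,::-1])
E
```

```text
time: 15.95
eef_pos: [549.8, 221.9, 12.5]
tcp_rot: [-0.222, -3.134, 0.0]
ft_force: [0.3, -0.4, -0.4]
finger_gap: 0.347
gripper_force: 0.0
time: 16.75
eef_pos: [541.1, 224.5, 207.4]
tcp_rot: [0.221, 3.127, 0.007]
ft_force: [0.6, -0.0, -0.4]
finger_gap: 0.799
gripper_force: 0.0
```

View pics/end.png

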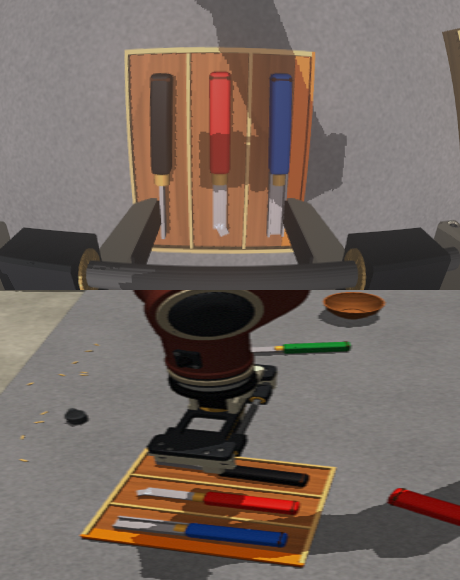

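Both views show all three tools flat, each in its own bay along it, blades away from the robot. The gripper is clear, so I hand in.

```bash
python3 -m handwheel '[[0,0,0,0,0,0,0.075],[0,0,0,0,0,0,0.075]]' && python3 -c "
from workcell import manip
print(manip.finish_job())"
```

```text
time: 17.05
eef_pos: [539.2, 222.8, 201.0]
tcp_rot: [-0.223, -3.131, 0.003]
ft_force: [1.2, -0.3, -0.5]
finger_gap: 0.806
gripper_force: 0.0
the job is handed in; nothing more can be done
None
```

The job is handed in at about 17 s: the gouge lies in the first bay next to the orange edge and the skew in the middle bay, both flat with blades pointing away from the robot, and I touched nothing else.

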